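# Put a spacing collar away on the bent storage rod

### The job

Take the aluminium spacing collar with the yellow band out of its white saddle, thread it onto the free end of the bent chrome rod and slide it along, round the bend, until it sits fully home against the dark shoulder in front of the green post. Ease it along with a light hand: it must never bind or press hard on the rod, and it must meet the shoulder gently. Leave it hanging there, let go, and do not disturb the tool holders or the red box.

Things in the scene. Friction and masses are not known exactly. Their poses are not given: they have to be found in the camera images.
- collar: Loose aluminium ring with a yellow band round its rim, outer diameter 76 mm, bore 17 mm through, 18 mm thick, about 0.2 kg. Origin at its centre; its x axis is the bore axis (level at the start: the ring stands on edge). Grip it from above on its two flat faces (fingers closing along its x axis) near the top of the rim, fingertips about 20 mm above its centre, to stay clear above rod and shoulder.
- saddle: Fixed white plastic saddle holding the collar on edge, 46 mm (x) by 90 mm (y), cheeks 24 mm high, slot 21 mm wide. Origin on the bench under its centre. The collar's bore axis lies along the saddle's x axis, its centre 46 mm above the origin. The collar lifts straight up.
- rod: Fixed bent chrome rod, 12 mm thick, whole centreline level, 120 mm above the bench. Origin on the bench under the free end; x axis along the straight leg, from the free end into the rod. 90 mm straight, then a bend to the right (towards -y), then a straight far leg of 100 mm to the shoulder. The collar has 2.5 mm of play all round; beyond that contact is stiff, 10 to 20 N per mm.
- rod_tip (a point): Centre of the rod's free end, 120 mm above the bench; the collar is threaded on here. A collar that runs freely takes only a few newtons to slide; much over 10 N sideways or along means that it binds and must be eased. Touch the shoulder slowly, a few newtons are enough.
- bend_start (a point): Point on the rod's centreline where the straight leg ends and the bend begins, 90 mm from the free end. The bend's centreline radius is 60 mm; its angle lies between 35 and 70 degrees, differs each time and is given by NO reading: feel for the far leg by the sideways force, or look at it.
- bend_centre (a point): Centre of the bend's curvature, in the air at rod height, 60 mm to the right (-y of the rod) of bend_start. Whatever the angle, the collar's centre is 109 mm (level) from here when home against the shoulder: a dark sleeve, 26 mm diameter, 45 mm long, round the rod, before a green post 50 mm wide and 138 mm tall on a foot.
- holder_green: Bystander: tool holder in a white pot with a green tip guard, 66 mm across, 135 mm tall. Origin under its centre. Not to be disturbed.
- holder_blue: Bystander: tool holder in a white pot with a blue tip guard, 66 mm across, 125 mm tall. Origin under its centre. Not to be disturbed.
- insert_box: Bystander: flat red box, 90 x 55 x 24 mm. Origin under its centre. Not to be disturbed.

How it is judged:
On the way, in this order (a step that is already met when the one before it is completed fails the run):
1. the collar is threaded on the straight leg of the rod (x of collar in the frame of rod between 0.015 and 0.085 m and y of collar in the frame of rod between -0.006 and 0.006 m and height (world z) of collar between 0.113 and 0.127 m and angle between the x axis of collar and the x axis of rod, either way round below 0.35 rad), for 0.05 s.
2. the collar is on the bend (x of collar in the frame of rod above 0.098 m and horizontal distance between collar and bend_centre between 0.052 and 0.07 m and height (world z) of collar between 0.113 and 0.127 m), for 0.05 s.
At the end, for the whole second after the job is handed in: The collar hangs at rest on the far leg of the rod, past the bend, home against the shoulder: its centre is 104.5 to 115 mm (level distance) from the bend centre (109 mm is dead home, so the gap may be about 5 mm), 113 to 125 mm above the bench (x of collar in the frame of rod above 0.14 m and horizontal distance between collar and bend_centre between 0.1045 and 0.115 m and height (world z) of collar between 0.113 and 0.125 m and linear speed of collar below 0.03 m/s and contact force between collar and rod above 0.3 N); the robot touches nothing.
It fails at once if the collar binds: while it is being slid along the rod it presses on it with more than 15 N (contact force between collar and rod above 15 N and horizontal distance between collar and bend_centre below 0.103 m).
It fails at once if the collar presses on the rod, shoulder or post with more than 25 N (contact force between collar and rod above 25 N).
It fails at once if a bystander is moved by more than 15 mm or tipped (distance of any of holder_green, holder_blue, insert_box from where it was at the start of the episode above 0.015 m or angle between any of holder_green, holder_blue's own z axis and vertical above 0.3 rad).
It also fails if it takes over 64 s, if anything falls off the work surface, if the arm or the gripper's body presses on something with over 40 N, if the wrist force passes 120 N, or if a joint passes its speed limit or range.

### The arm

A 6-joint arm with a two-finger parallel gripper is mounted at the origin on the work surface. World frame = base frame: x ahead of the robot, y to its left, z up, the work surface at z = 0. Lengths are in m, angles in rad, forces in N, time in s.
With the tool pointing down it reaches from about 0.3 to 0.875 m from the base axis. Payload 6.4 kg.
Tool frame: the origin (TCP) lies between the finger pads; the fingertips stand 25 mm ahead of it and the grasp point (between the pads) lies 6 mm ahead of it (ctrl.nose_length is the z of the fingertips in the tool frame, in m); z points along the fingers, y is the line along which they close (so a half turn about z gives the same grasp; the last joint's range is limited). The gripper opens to 85 mm and grips with 20 to 120 N. Pads are 22 mm wide; open, the fingers measure 114 mm over their backs; the gripper's body (76 mm by 85 mm) begins 54 mm behind the grasp point. The pads swing forward as they close: fully open they stand 13 mm farther back than shut.
Start: joints at [-1.33, 0.181, 1.607, -0, 1.354, -0.206], TCP at [0.248, -0.519, 0.256] pointing down, gripper open.
Joint ranges: [-2.99, 2.99], [-0.89, 2.07], [0.3, 2.58], [-1.14, 4.28], [0, 2.63], [-3.12, 3.12]. Speed limits (rad/s): [2.57, 2.57, 3.01, 3.14, 3.14, 3.14].

### API

Orientations are given as a unit quaternion [w, x, y, z].
In Python, from workcell import ctrl gives the robot as it stands.
- The arm moves only by the shell command python3 -m crank 'ROWS' [OPENING] [FORCE]. ROWS is JSON, a list of rows, each a list of 2 entries, a list of its own where there are three numbers: the shift along the tool's x, y, z each as a share of 150 mm, from -1 to 1, then the turn about the tool's z as a share of 90 degrees, from -1 to 1. In form: [[[tx, ty, tz], turn], ...]. A call has 1 to 20 rows; each row is the pose to reach, as a shift and turn from the pose commanded when the call began, along the tool's axes at that moment; what a row does not reach only later rows make up. A row lasts 1/12 s, in which the tool goes at most 41.7 mm and 7.16 degrees, less where a joint would pass 70% of its speed; a pose out of reach is approached as far as the arm can. A call with a number of a shift or a turn outside -1 to 1 is refused whole. A call with a gripper value outside its range is refused whole. OPENING is the opening, from 0 (shut) to 1 (fully open), set as the call begins (- or left out, the last holds). The fingers move at their own pace and stop on an object; FORCE is the grip in N (left out, the last holds). Time passes only in rows, so rows that repeat a pose let the fingers close. It gives the time, the measured TCP pose, the force, the opening and the grip force at its end, in the units of the state.
- ctrl.state(): the state, without advancing time (a new reading comes with each control period).
- ctrl.read_camera(name): name is "scene" or "top" or "wrist"; returns the picture (480x640x3 uint8, blue, green, red); there is no depth.
- ctrl.calibration(name): a dict with "fx", "fy", "cx", "cy" (pixels), "dist_coeffs" ([k1, k2, p1, p2, k3] as OpenCV has them; the pictures are not rectified), "view" (4x4, takes a point from world to camera coordinates). Camera axes: x right, y down, z forward; pixel columns grow to the right and rows downward; lengths in m; the calibration is good to about 2 mm. A picture is of the moment at which its call begins: read the wrist's pose just before it. calibration takes no time and is no camera call; for the wrist camera it gives the pose at the moment of the call.
- ctrl.close_job(): hands the job in; it is judged then, once.
The state is a dict: "time": time; "q": joint angles; "joint_velocities": joint speeds; "effort": joint torques, N m; "position": TCP position; "tcp_rot": TCP orientation; "contact_force": force on the tool from outside, world axes, zero at the start; "ft_torque": the same for the moment, N m; "finger_gap": finger opening in m; "grasp_force": force on a finger pad.
Only numpy, scipy, OpenCV 4.12 (cv2) and the standard library are available. Lean on these libraries where they do the work, as an engineer would, in place of code of your own. Each camera call takes 0.05 s, during which the arm holds its last target. There are 200 camera calls.

## Working session

There is one attempt and no reset: what is moved stays moved. The work goes in short steps, Python scripts to look and compute and a shell command to move; the robot and the scene stay as the last step left them, time stands still between calls to the robot, and variables do not carry over. Pictures are saved under pics/ and viewed, at most 13 in all, crops included, and the job is handed in when it is done.

```bash
ls; mkdir -p pics
python3 - <<'E'
from workcell import ctrl
import cv2
s=ctrl.state();print(s)
for n in("scene","top"):
    c=ctrl.calibration(n);print(n,{k:c[k] for k in c})
    cv2.imwrite(f"pics/{n}0.png",ctrl.read_camera(n))
E
```

```text
pics
{'time': 0.0, 'q': array([-1.33025937e+00,  1.81528349e-01,  1.60802106e+00,  3.55745236e-05,
        1.35378797e+00, -2.06292113e-01]), 'joint_velocities': array([-0.00049902,  0.00064492, -0.00105788, -0.00081205,  0.00065695,
        0.0009003 ]), 'effort': array([ 3.31126948e-04, -4.44866216e+01, -3.51335013e+01, -3.16581563e-04,
        9.11179843e-03,  2.68685426e-05]), 'position': array([ 0.24836741, -0.51802787,  0.25538494]), 'tcp_rot': array([-8.72530037e-04,  9.75147090e-01,  2.21556747e-01,  2.42798894e-06]), 'contact_force': array([ 0.06380989, -0.37715076, -0.50333922]), 'ft_torque': array([-0.00235984,  0.02297432, -0.01834262]), 'grasp_force': 0.0, 'finger_gap': 0.0853265097662353}
scene {'fx': 478.7011564987302, 'fy': 478.7011564987302, 'cx': 314.8134231475448, 'cy': 239.38919627849845, 'dist_coeffs': array([-0.02967549,  0.        ,  0.        ,  0.        ,  0.        ]), 'view': array([[-0.87752018,  0.47941701,  0.01084722,  0.46639705],
       [ 0.32238115,  0.60652708, -0.72677045, -0.09720269],
       [-0.35500525, -0.6342588 , -0.68679476,  1.13334528],
       [ 0.        ,  0.        ,  0.        ,  1.        ]])}
top {'fx': 450.2899687109729, 'fy': 450.2899687109729, 'cx': 317.06491212559837, 'cy': 244.49718112058332, 'dist_coeffs': array([-0.08600676,  0.        ,  0.        ,  0.        ,  0.        ]), 'view': array([[ 0.01760463, -0.99973469,  0.01485366,  0.01002733],
       [-0.99714695, -0.01864583, -0.07314568,  0.52743038],
       [ 0.07340323, -0.01352358, -0.99721065,  1.00648055],
       [ 0.        ,  0.        ,  0.        ,  1.        ]])}
```

View pics/top0.png

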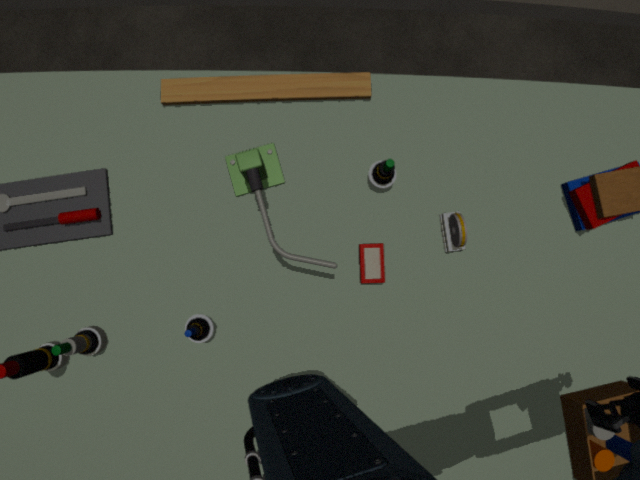

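View pics/scene0.png

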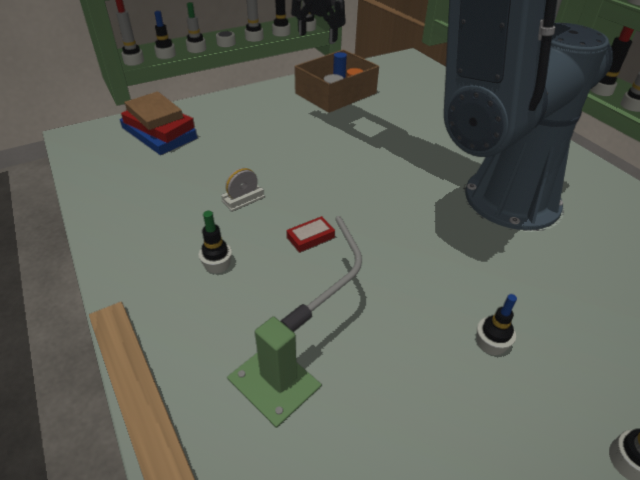

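Top view: collar at (457,230) in the saddle (453,232), rod tip (335,265), bend near (283,252), shoulder (256,182), post (250,160), red box (372,263), and holders at (382,175) and (199,329). The scene view shows the collar at (242,184), rod tip (340,220) and bend (357,262). Next I'll take enlarged crops.

```bash
cat > h.py <<'E'
import numpy as np,cv2
from workcell import ctrl
from scipy.optimize import least_squares
def cal(n):
    c=ctrl.calibration(n);K=np.array([[c['fx'],0,c['cx']],[0,c['fy'],c['cy']],[0,0,1]]);return K,np.array(c['dist_coeffs']),np.array(c['view'])
def ray(c,uv):
    K,d,V=c;p=cv2.undistortPoints(np.array([[uv]],float),K,d)[0,0];R=V[:3,:3]
    return -R.T@V[:3,3],R.T@np.array([p[0],p[1],1])
def plane(c,uv,z):
    o,r=ray(c,uv);return o+r*(z-o[2])/r[2]
def tri(obs):
    A=np.zeros((3,3));b=np.zeros(3)
    for c,uv in obs:
        o,r=ray(c,uv);r/=np.linalg.norm(r);M=np.eye(3)-np.outer(r,r);A+=M;b+=M@o
    x=np.linalg.solve(A,b);return x,[np.linalg.norm((np.eye(3)-np.outer(r/np.linalg.norm(r),r/np.linalg.norm(r)))@(x-o)) for c,uv in obs for o,r in [ray(c,uv)]]
def proj(c,P):
    K,d,V=c;return cv2.projectPoints(np.atleast_2d(np.array(P,float)),cv2.Rodrigues(V[:3,:3])[0],V[:3,3],K,d)[0][:,0]
def toolrel(P):
    "world offset -> tool axes in shares of 150mm"
    s=ctrl.state();w,x,y,z=s['tcp_rot']
    from scipy.spatial.transform import Rotation as R
    return R.from_quat([x,y,z,w]).inv().apply(np.array(P)-s['position'])/.15
E
python3 - <<'E'
import cv2,numpy as np
t=cv2.imread('pics/top0.png');s=cv2.imread('pics/scene0.png')
def g(im):return np.clip(im.astype(float)*1.6,0,255).astype('uint8')
a=cv2.resize(g(t[140:290,225:345]),None,fx=4,fy=4,interpolation=2)
b=cv2.resize(g(t[200:260,435:475]),None,fx=5,fy=5,interpolation=2)
o=np.zeros((600,680,3),'uint8');o[:,:480]=a;o[:300,480:]=b
cv2.imwrite('pics/c1.png',o)
a=cv2.resize(g(s[210:340,275:375]),None,fx=4,fy=4,interpolation=2)
b=cv2.resize(g(s[160:215,215:270]),None,fx=6,fy=6,interpolation=2)
o=np.zeros((520,730,3),'uint8');o[:,:400]=a;o[:330,400:]=b
cv2.imwrite('pics/c2.png',o)
E
```

```text
(no output)
```

View pics/c1.png

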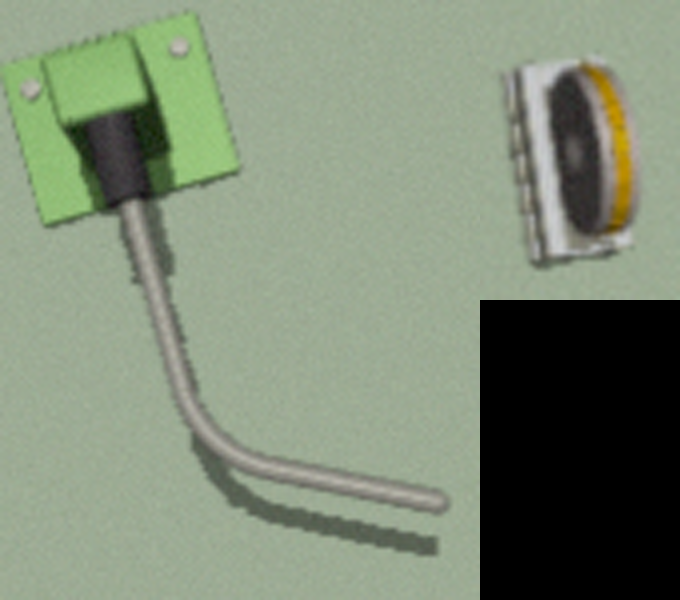

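View pics/c2.png

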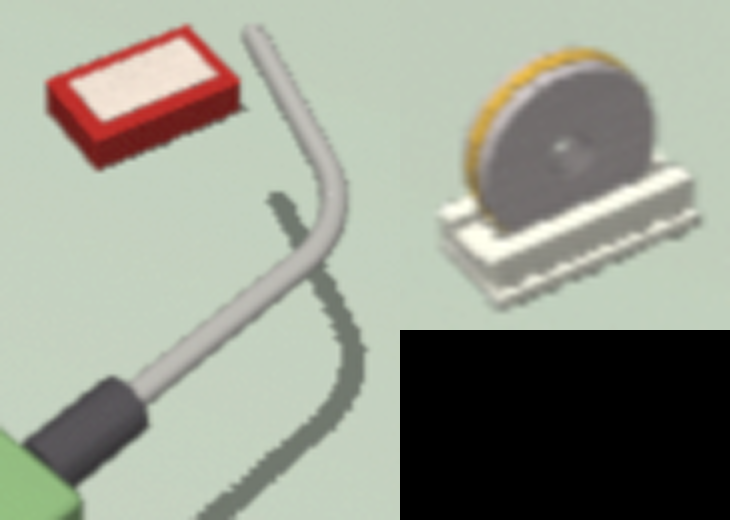

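The crops show the bend clearly, and the collar's visible face (bore) at top (454,230) and scene (243.7,185.3). I'll fit the rod model to centreline points in both views.

```bash
cat > fit.py <<'E'
from h import *
def rodpts(p,n=200):
    x0,y0,yaw,a,z=p
    s=np.concatenate([np.linspace(0,.09,60),.09+np.linspace(0,.06*a,60),.09+.06*a+np.linspace(0,.1,60)])
    P=[]
    for q in s:
        if q<.09:x,y=q,0
        else:
            t=min((q-.09)/.06,a);r=q-.09-.06*t
            x=.09+.06*np.sin(t)+r*np.cos(t);y=-.06*(1-np.cos(t))-r*np.sin(t)
        P.append((x0+np.cos(yaw)*x-np.sin(yaw)*y,y0+np.sin(yaw)*x+np.cos(yaw)*y,z))
    return np.array(P)
def segd(p,Q):
    a=Q[:-1];d=Q[1:]-a;t=np.clip(((p-a)*d).sum(1)/((d*d).sum(1)+1e-12),0,1)
    v=p-(a+d*t[:,None]);i=np.argmin((v*v).sum(1));return v[i]
def fit(obs,tips,ends,x0,zp=.002):
    def f(p):
        r=[]
        for c,pts in obs:
            Q=proj(c,rodpts(p));r+=[segd(np.array(q),Q) for q in pts]
        for c,t in tips:r.append(proj(c,rodpts(p))[0]-t)
        for c,t in ends:r.append(proj(c,rodpts(p))[-1]-t)
        return np.append(np.concatenate(r),(p[4]-.12)/zp)
    s=least_squares(f,x0,x_scale=[.01,.01,.1,.1,.01]);return s.x,f(s.x)
E
python3 - <<'E'
from fit import *
T=cal('top');S=cal('scene')
g=lambda p,f,o:np.array([((a+.5)/f-.5+o[0],(b+.5)/f-.5+o[1]) for a,b in p])
tp=g([(430,499),(380,489),(330,478),(280,467),(245,456),(218,440),(197,415),(182,385),(172,350),(158,300),(145,250),(134,210)],4,(225,140))
sp=g([(252,30),(275,75),(300,122),(320,160),(331,190),(333,215),(320,245),(300,265),(250,305),(200,345),(145,390)],4,(275,210))
tt=g([(446,502)],4,(225,140));ts=g([(252,30)],4,(275,210))
et=g([(128,200)],4,(225,140));es=g([(138,393)],4,(275,210))
print('tip tri',tri([(T,tt[0]),(S,ts[0])]))
p0=plane(T,tt[0],.12);p1=plane(T,tp[2],.12);print(p0,p1)
d=p1-p0
x,r=fit([(T,tp),(S,sp)],[(T,tt[0]),(S,ts[0])],[(T,et[0]),(S,es[0])],[p0[0],p0[1],np.arctan2(d[1],d[0]),.9,.12],zp=.01)
print(x,np.degrees(x[2:4]),np.abs(r).max(),np.sqrt((r**2).mean()))
np.save('rod.npy',x)
f=tri([(T,(454,230)),(S,(243.6,185.2))]);print('face',f)
a=plane(T,g([(508-480,75)],5,(435,200))[0],.004);b=plane(T,g([(537-480,265)],5,(435,200))[0],.004);print('saddle edge',a,b,np.degrees(np.arctan2(*(b-a)[[1,0]])))
for n,q in (('hg',(382,175)),('hb',(199,329)),('box',(372,263))):print(n,plane(T,q,.02))
print(cal('wrist')[0],np.linalg.inv(cal('wrist')[2]))
E
```

```text
tip tri (array([ 0.47670437, -0.01780749,  0.12029499]), [np.float64(0.0017155788591126774), np.float64(0.0017155788591126113)])
[ 0.47810939 -0.01882519  0.12      ] [0.48932697 0.04079438 0.12      ]
[ 0.47679954 -0.01783616  1.39301071  1.07388435  0.11994991] [79.81363434 61.5290412 ] 2.2062998734519397 0.7330452879306456
face (array([ 0.56184122, -0.28668943,  0.04590956]), [np.float64(0.002139654398161706), np.float64(0.0021396543981616607)])
saddle edge [ 0.60410087 -0.26860499  0.004     ] [ 0.51494181 -0.28205222  0.004     ] -171.42313060876143
hg [ 0.69130778 -0.12795394  0.02      ]
hb [0.3309263  0.28268591 0.02      ]
box [ 0.48721127 -0.10620045  0.02      ]
[[395.15370524   0.         319.38174861]
 [  0.         395.15370524 236.32142989]
 [  0.           0.           1.        ]] [[ 4.31549533e-01 -8.55573921e-01 -2.85934025e-01  3.22873711e-01]
 [-9.02089115e-01 -4.09465337e-01 -1.36284138e-01 -4.81926412e-01]
 [-4.78917944e-04  3.16751327e-01 -9.48508496e-01  3.74462405e-01]
 [ 0.00000000e+00  0.00000000e+00  0.00000000e+00  1.00000000e+00]]
```

```bash
python3 -m crank '[[[1,-0.2,0],-0.95],[[1,-0.2,0],-0.95],[[1,-0.2,0],-0.95],[[1,-0.2,0],-0.95],[[1,-0.2,0],-0.95],[[1,-0.2,0],-0.95],[[1,-0.2,0],-0.95],[[1,-0.2,0],-0.95],[[1,-0.2,0],-0.95],[[1,-0.2,0],-0.95],[[1,-0.2,0],-0.95],[[1,-0.2,0],-0.95]]' && python3 -m crank '[[[0.3,1,0],-0.86],[[0.3,1,0],-0.86],[[0.3,1,0],-0.86],[[0.3,1,0],-0.86],[[0.3,1,0],-0.86],[[0.3,1,0],-0.86],[[0.3,1,0],-0.86],[[0.3,1,0],-0.86],[[0.3,1,0],-0.86],[[0.3,1,0],-0.86],[[0.3,1,0],-0.86],[[0.3,1,0],-0.86]]'
python3 - <<'E'
from h import *
print(toolrel([.563,-.296,.25]),ctrl.nose_length,ctrl.state()['q'])
E
```

```text
time: 1.1
position: [0.3706, -0.4264, 0.2557]
tcp_rot: [-0.0, 0.563, 0.826, 0.0]
contact_force: [-0.0, 0.4, 0.1]
finger_gap: 0.0853
grasp_force: 0.0
time: 2.1
position: [0.4943, -0.3305, 0.2557]
tcp_rot: [-0.0, -0.076, 0.997, 0.0]
contact_force: [0.0, -0.2, -0.2]
finger_gap: 0.0854
grasp_force: 0.0
[-0.48749213  0.15785829  0.03796352] 0.025 [-7.88739915e-01  2.25046743e-01  1.55586084e+00 -2.30228841e-05
  1.36176817e+00 -2.51145137e+00]
```

```bash
python3 -m crank '[[[-0.49,0.16,0],0],[[-0.49,0.16,0],0],[[-0.49,0.16,0],0],[[-0.49,0.16,0],0],[[-0.49,0.16,0],0],[[-0.49,0.16,0],0]]'
python3 - <<'E'
from h import *
W=cal('wrist');np.savez('w1.npz',K=W[0],d=W[1],V=W[2])
cv2.imwrite('pics/w1.png',ctrl.read_camera('wrist'))
E
```

```text
time: 2.6
position: [0.5629, -0.2965, 0.256]
tcp_rot: [-0.0, -0.073, 0.997, 0.0]
contact_force: [1.0, 0.8, 0.0]
finger_gap: 0.0855
grasp_force: 0.0
```

View pics/w1.png

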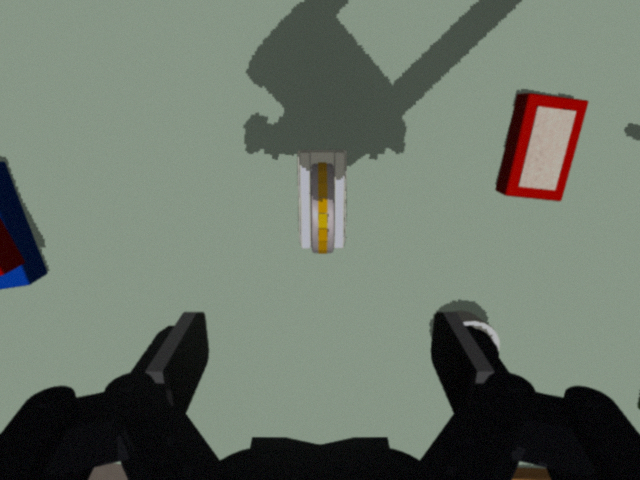

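The wrist view shows the saddle with corners near (300,152), (346,152), (301,248), (345,248) and the collar band running (322,165)–(323,250), almost aligned with the tool.

Run:
```python
from h import *
w=np.load('w1.npz');W=(w['K'],w['d'],w['V'])
from scipy.spatial.transform import Rotation as R
s=ctrl.state();print(s['position'],s['tcp_rot'],s['q'])
im=cv2.imread('pics/w1.png').astype(int);b,g,r=im[...,0],im[...,1],im[...,2]
m=(r-b>70)&(g-b>40);m[:,:290]=0;m[:,360:]=0;ys,xs=np.nonzero(m);print(xs.min(),xs.max(),ys.min(),ys.max())
pts=[]
for y in range(170,250,10):
    wht=np.nonzero((b[y,280:370]>b[y,250:270].mean()+35))[0]+280
    print(y,wht.min() if len(wht) else None,wht.max() if len(wht) else None,xs[ys==y].min(),xs[ys==y].max())
    pts.append((y,wht.min(),wht.max(),xs[ys==y].mean()))
for i in(1,2):
    P=np.array([plane(W,(p[i],p[0]),.024) for p in pts]);a=np.polyfit(P[:,0],P[:,1],1);print(i,P[0],P[-1],'normal yaw',90+np.degrees(np.arctan(a[0])))
# corners
for q in((300,152),(346,152),(301,248),(345,248)):print(plane(W,q,.024))
c=(322.5,215)
print('rim mid',plane(W,(322.5,200),.084))
tp=tri([(cal('top'),(456.5,230)),])[0] if 0 else None
y=R.from_quat(np.roll(s['tcp_rot'],-1)).as_matrix()[:,1];print('tool y yaw',np.degrees(np.arctan2(y[1],y[0])))
print('tool midline at rim proj',proj(W,[[.563+ -.146*k,-.2965-.0-.989*0,.08] for k in(0,)]))
```

```text
[ 0.56283207 -0.29664685  0.25615009] [-2.87639110e-04 -7.31078568e-02  9.97323996e-01  7.28591760e-05] [-6.71158403e-01  3.15246122e-01  1.44315142e+00 -2.87575553e-04
  1.38371698e+00 -2.38824745e+00]
318 327 165 252Traceback (most recent call last):
  File "<stdin>", line 10, in <module>
    return umr_minimum(a, axis, None, out, keepdims, initial, where)
ValueError: zero-size array to reduction operation minimum which has no identity
```

Run:
```python
from h import *
w=np.load('w1.npz');W=(w['K'],w['d'],w['V'])
im=cv2.GaussianBlur(cv2.imread('pics/w1.png'),(3,3),0).astype(int);b,g,r=im[...,0],im[...,1],im[...,2]
m=(r-b>50)
pts=[]
for y in range(165,250,6):
    k=np.nonzero((g[y]-(r[y]+b[y])/2<6)[285:362])[0]+285
    o=np.nonzero(m[y,305:340])[0]+305
    pts.append((y,k.min(),k.max(),o.mean() if len(o) else np.nan));print(pts[-1])
for i in(1,2):
    P=np.array([plane(W,(p[i],p[0]),.024) for p in pts]);a=np.polyfit(P[:,0],P[:,1],1);print(i,P[0],P[-1],'normal yaw',90+np.degrees(np.arctan(a[0])), np.polyval(a,.563))
print([plane(W,q,.024) for q in((323,152),(323,248))])
print('rim',plane(W,(322.5,200),.084),plane(W,(322.5,212),.084))
```

```text
(165, np.int64(298), np.int64(345), np.float64(322.0))
(171, np.int64(299), np.int64(345), np.float64(322.0))
(177, np.int64(298), np.int64(345), np.float64(322.5))
(183, np.int64(298), np.int64(345), np.float64(322.5))
(189, np.int64(299), np.int64(345), np.float64(322.5))
(195, np.int64(299), np.int64(344), np.float64(322.5))
(201, np.int64(299), np.int64(344), np.float64(322.5))
(207, np.int64(300), np.int64(344), np.float64(322.5))
(213, np.int64(299), np.int64(344), np.float64(322.5))
(219, np.int64(299), np.int64(344), np.float64(322.5))
(225, np.int64(300), np.int64(344), np.float64(322.5))
(231, np.int64(300), np.int64(343), np.float64(322.5))
(237, np.int64(300), np.int64(344), np.float64(322.5))
(243, np.int64(301), np.int64(343), np.float64(322.5))
(249, np.int64(312), np.int64(332), np.float64(322.0))
1 [ 0.53637041 -0.31880564  0.024     ] [ 0.61307192 -0.29548196  0.024     ] normal yaw 101.85372284993045 -0.3143270430485202
2 [ 0.53031936 -0.27765254  0.024     ] [ 0.61031596 -0.276732    0.024     ] normal yaw 95.31616667144726 -0.27326890722520975
[array([ 0.52191899, -0.29859818,  0.024     ]), array([ 0.61055699, -0.28531946,  0.024     ])]
rim [ 0.55058931 -0.29519749  0.084     ] [ 0.55984424 -0.29381465  0.084     ]
```

```bash
python3 -m crank '[[[-0.017,0.02,0.2],0],[[-0.017,0.02,0.5],0],[[-0.017,0.02,0.75],0],[[-0.017,0.02,0.9],0],[[-0.017,0.02,1],0],[[-0.017,0.02,1],0],[[-0.017,0.02,1],0]]' && python3 -m crank '[[[0,0,0.05],0],[[0,0,0.1],0],[[0,0,0.1],0],[[0,0,0.1],0]]' && python3 -m crank '[[[0,0,0],0],[[0,0,0],0],[[0,0,0],0],[[0,0,0],0],[[0,0,0],0],[[0,0,0],0],[[0,0,0],0],[[0,0,0],0],[[0,0,0],0],[[0,0,0],0]]' 0 40
```

```text
time: 3.23
position: [0.5648, -0.2931, 0.1058]
tcp_rot: [-0.001, -0.073, 0.997, 0.001]
contact_force: [0.4, 0.3, 0.6]
finger_gap: 0.0855
grasp_force: 0.0
time: 3.57
position: [0.5657, -0.2928, 0.0915]
tcp_rot: [0.0, -0.074, 0.997, -0.0]
contact_force: [0.6, -0.3, 0.3]
finger_gap: 0.0854
grasp_force: 0.0
time: 4.4
position: [0.5658, -0.2928, 0.0915]
tcp_rot: [0.0, -0.074, 0.997, -0.0]
contact_force: [-0.6, 1.4, 2.7]
finger_gap: 0.0165
grasp_force: 44.0
```

```bash
python3 -m crank '[[[0,0,-0.05],0],[[0,0,-0.15],0],[[0,0,-0.3],0],[[0,0,-0.45],0],[[0,0,-0.5],0],[[0,0,-0.5],0],[[0,0,-0.5],0]]' - 60 && python3 -m crank '[[[0.02,0.1,0],0.05],[[0.1,0.3,0],0.1],[[0.2,0.55,0],0.15],[[0.3,0.75,0],0.207],[[0.35,0.9,0],0.207],[[0.35,1,0],0.207],[[0.35,1,0],0.207],[[0.35,1,0],0.207]]'
python3 - <<'E'
from h import *
s=ctrl.state();print(s['contact_force'],s['finger_gap'],s['q'])
for n in('wrist','top','scene'):
    W=cal(n);np.savez(f'{n}2.npz',K=W[0],d=W[1],V=W[2],p=s['position'],q=s['tcp_rot'])
    cv2.imwrite(f'pics/{n}2.png',ctrl.read_camera(n))
print(toolrel([.4706,-.0523,.1655]))
g=lambda im:np.clip(im.astype(float)*1.5,0,255).astype('uint8')
w=cv2.imread('pics/wrist2.png');t=cv2.imread('pics/top2.png')
u,v=proj(cal('scene'),[s['position']])[0].astype(int);print(u,v)
sc=cv2.imread('pics/scene2.png')[max(v-30,0):v+90,u-60:u+60]
o=np.zeros((600,800,3),'uint8');o[:360,:480]=cv2.resize(w,(480,360));x=cv2.resize(g(sc),None,fx=2.6,fy=2.6);o[:x.shape[0],480:480+x.shape[1]]=x
cv2.imwrite('pics/m2.png',o)
E
```

```text
time: 4.98
position: [0.5655, -0.2926, 0.1658]
tcp_rot: [-0.0, -0.074, 0.997, 0.0]
contact_force: [-0.1, 0.1, -3.0]
finger_gap: 0.016
grasp_force: 62.7
time: 5.65
position: [0.4917, -0.1518, 0.1656]
tcp_rot: [-0.0, 0.087, 0.996, 0.0]
contact_force: [0.7, 0.6, -2.8]
finger_gap: 0.0162
grasp_force: 62.6
[ 0.69046606  0.63781948 -2.7989078 ] 0.016165935193657974 [-5.30161868e-01  1.50562214e-01  1.83856161e+00 -2.47050586e-04
  1.15296306e+00 -1.92566334e+00]
[0.26099996 0.63671087 0.00379792]
296 162
```

View pics/m2.png

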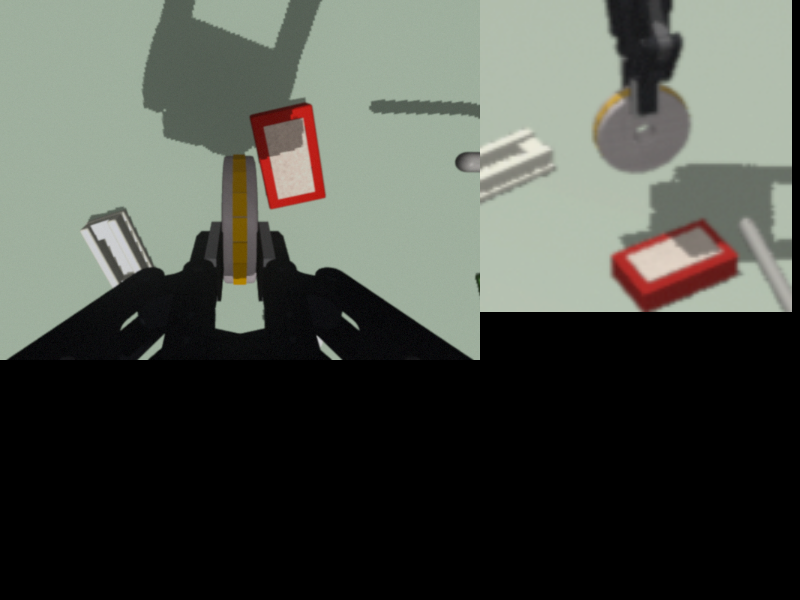

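The collar hangs straight in the grip, with bore at scene pixel about (298.7,181.6). The wrist view shows its rim from row ~205 to ~378 and the rod tip near (620,213). I'll move it in front of the tip and then measure both together.

```bash
python3 -m crank '[[[0.05,0.1,0],0],[[0.15,0.3,0],0],[[0.26,0.5,0],0],[[0.26,0.6,0],0],[[0.26,0.6,0],0],[[0.26,0.6,0],0],[[0.26,0.6,0],0]]'
cat > look.py <<'E'
import sys
from fit import *
from scipy.spatial.transform import Rotation as R
k=sys.argv[1]
s=ctrl.state();Rt=R.from_quat(np.roll(s['tcp_rot'],-1)).as_matrix();p=s['position'];print(p,np.round(s['contact_force'],1))
for n in('wrist','top','scene'):
    W=cal(n);np.savez(f'{n}{k}.npz',K=W[0],d=W[1],V=W[2],p=p,R=Rt);cv2.imwrite(f'pics/{n}{k}.png',ctrl.read_camera(n))
E
python3 look.py 3
python3 - <<'E'
from h import *
g=lambda im:np.clip(im.astype(float)*1.5,0,255).astype('uint8')
w=cv2.imread('pics/wrist3.png');sc=cv2.imread('pics/scene3.png');p=np.load('scene3.npz')['p']
u,v=proj(cal('scene'),[p])[0].astype(int);print(u,v)
o=np.zeros((600,800,3),'uint8');o[:480,:400]=w[:,200:600];x=cv2.resize(g(sc[v-10:v+90,u-50:u+50]),None,fx=4,fy=4,interpolation=2);o[:400,400:]=x
cv2.imwrite('pics/m3.png',o)
m=cv2.imread('pics/wrist3.png').astype(int);y=(m[...,2]-m[...,0]>50)&(m[...,1]-m[...,0]>20)
r,c=np.nonzero(y[:,300:340]);print(r.min(),r.max(),c.min()+300,c.max()+300)
E
```

```text
time: 6.38
position: [0.4696, -0.0575, 0.1665]
tcp_rot: [0.0, 0.088, 0.996, -0.0]
contact_force: [0.0, -0.3, -3.1]
finger_gap: 0.0166
grasp_force: 62.6
[ 0.46958196 -0.05746538  0.16649136] [ 0.  -0.3 -3.1]
330 184
206 379 310 329
```

View pics/m3.png

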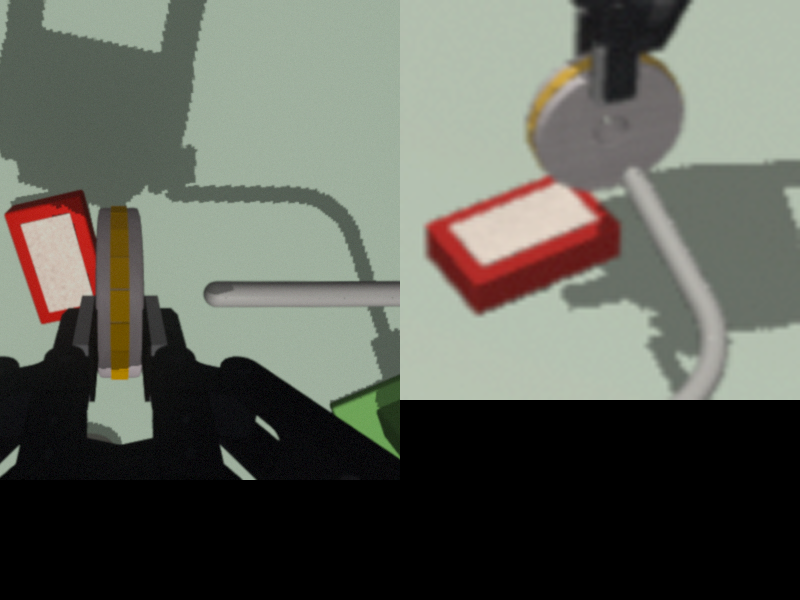

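The wrist view shows the rod parallel to image x with its centreline at row ~294 and tip at column ~405. The collar rim spans rows 206–379. In the scene view the bore is at about (332.6,205.4) and the tip at about (337.9,216.6).

```bash
cat > m.py <<'E'
from fit import *
L=lambda n,k:(lambda w:((w['K'],w['d'],w['V']),w['p'],w['R']))(np.load(f'{n}{k}.npz'))
def collar_centre(W,p,R,r0,r1,u=320):
    # tangents to the rim (radius .038) in the tool x-z plane
    o,a=ray(W,(u,r0-.5));_,b=ray(W,(u,r1+.5));o=(R.T@(o-p))[[0,2]];a,b=[(R.T@v)[[0,2]]/np.linalg.norm((R.T@v)[[0,2]]) for v in(a,b)]
    bis=(a+b)/np.linalg.norm(a+b);h=np.arccos(a@b)/2;return o+bis*.038/np.sin(h)
E
python3 - <<'E'
from m import *
W,p,R=L('wrist',3);S,T=L('scene',3)[0],L('top',3)[0]
c=collar_centre(W,p,R,206,379);print('collar in tool x,z',c)
cw=p+R@np.array([c[0],0,c[1]]);print('world',cw)
f=cw+R@[0,.009,0];print('bore pred scene',proj(S,[f]),'obs 332.6 205.4')
tip=tri([(W,(405,294)),(S,(337.9,216.6))]);print('tip',tip, (R.T@(tip[0]-p)))
# rod edges in wrist image
im=cv2.imread('pics/wrist3.png')
hsv=cv2.cvtColor(im,cv2.COLOR_BGR2HSV)
P=[]
for u in(420,450,480,510,540,570,595,620,635):
    g=im[250:330,u].astype(int);m=np.nonzero((g[:,1]-(g[:,0]+g[:,2])/2)<6)[0]+250
    P.append((u,m.min(),m.max()));
print(P)
for u,a,b in P:print(u,np.round(R.T@(plane(W,(u,(a+b)/2),.12)-p),4))
E
```

```text
collar in tool x,z [0.00168278 0.04141094]
world [ 0.46794927 -0.05719625  0.12507929]
bore pred scene [[331.90900897 204.70361731]] obs 332.6 205.4
tip (array([ 0.47663519, -0.01695784,  0.12282573]), [np.float64(0.0017546683688276893), np.float64(0.0017546683688275323)]) [0.00021686 0.04114027 0.04364318]
[(420, np.int64(282), np.int64(306)), (450, np.int64(282), np.int64(306)), (480, np.int64(282), np.int64(305)), (510, np.int64(282), np.int64(306)), (540, np.int64(282), np.int64(306)), (570, np.int64(281), np.int64(305)), (595, np.int64(281), np.int64(305)), (620, np.int64(283), np.int64(307)), (635, np.int64(287), np.int64(311))]
420 [-0.0029  0.048   0.0465]
450 [-0.0029  0.0621  0.0465]
480 [-0.0027  0.0763  0.0465]
510 [-0.0031  0.0908  0.0464]
540 [-0.0032  0.1053  0.0464]
570 [-0.0029  0.12    0.0464]
595 [-0.003   0.1325  0.0464]
620 [-0.0042  0.1455  0.0464]
635 [-0.0065  0.1538  0.0464]
```

Run:
```python
from m import *
S=L('scene',3)[0];_,p,R=L('wrist',3);x=np.load('rod.npy')
d=R[:,1]
im=cv2.imread('pics/scene3.png').astype(int)
# rod midline in scene rows
pt=[]
for v in range(219,246,3):
    g=im[v,325:370];m=np.nonzero((g[:,1]-(g[:,0]+g[:,2])/2)<4.)[0]+325
    if len(m):pt.append((m.mean(),v,len(m)))
print([(round(a,1),b,c) for a,b,c in pt])
for z in(.12,.122):
    t=np.array([.4768,-.0178,z]);print(z,proj(S,[t,t-d*.031,t+d*.03,t+d*.06]))
c=p+R@[.001,.009,.0435];print(proj(S,[c,c+R@[.002,0,0],c+R@[0,0,.002]]))
# ellipse of gray face
g=im[170:235,300:360];m=((abs(g[...,1]-(g[...,0]+g[...,2])/2)<4)&(g.sum(2)>240)&(g.sum(2)<420))
for v in range(186,226,3):
    k=np.nonzero(m[v-170])[0]+300;print(v,k.min() if len(k) else 0,k.max() if len(k) else 0,end=';')
```

```text
[(np.float64(333.5), 219, 18), (np.float64(335.8), 222, 12), (np.float64(335.2), 225, 15), (np.float64(335.7), 228, 18), (np.float64(336.5), 231, 19), (np.float64(336.9), 234, 19), (np.float64(338.1), 237, 20), (np.float64(340.6), 240, 14), (np.float64(351.5), 243, 8)]
0.12 [[336.6634645  217.14436545]
 [331.00179073 207.04605172]
 [342.40503177 227.38735122]
 [348.42305839 238.12589039]]
0.122 [[336.70866347 216.3298832 ]
 [331.03741002 206.23551447]
 [342.46038356 226.56967749]
 [348.48952507 237.30574636]]
[[331.53305739 205.62280502]
 [332.5181729  205.42040964]
 [331.49582809 206.43419428]]
186 0 0;189 322 322;192 318 318;195 315 325;198 318 350;201 316 318;204 314 350;207 314 349;210 0 0;213 345 345;216 316 342;219 311 342;222 304 344;225 307 345;
```

```bash
python3 -m crank '[[[-0.01,0,0.013],0],[[-0.01,0.05,0.013],0],[[-0.01,0.1,0.013],0],[[-0.01,0.15,0.013],0],[[-0.01,0.17,0.013],0],[[-0.01,0.17,0.013],0],[[-0.01,0.17,0.013],0]]' && python3 look.py 4
python3 - <<'E'
from m import *
g=lambda im:np.clip(im.astype(float)*1.5,0,255).astype('uint8')
w=cv2.imread('pics/wrist4.png');sc=cv2.imread('pics/scene4.png');S,p,_=L('scene',4)
u,v=proj(S,[p])[0].astype(int);print(u,v)
o=np.zeros((600,800,3),'uint8');o[:400,:200]=w[80:480,280:480];x=cv2.resize(g(sc[v-10:v+65,u-37:u+38]),None,fx=8,fy=8,interpolation=2);o[:,200:]=x
cv2.imwrite('pics/m4.png',o)
E
```

```text
time: 7.12
position: [0.4751, -0.0314, 0.1643]
tcp_rot: [-0.0, 0.088, 0.996, -0.0]
contact_force: [-0.2, 0.3, -2.2]
finger_gap: 0.0165
grasp_force: 62.6
[ 0.47507665 -0.0314139   0.16433596] [-0.2  0.3 -2.2]
334 194
```

View pics/m4.png

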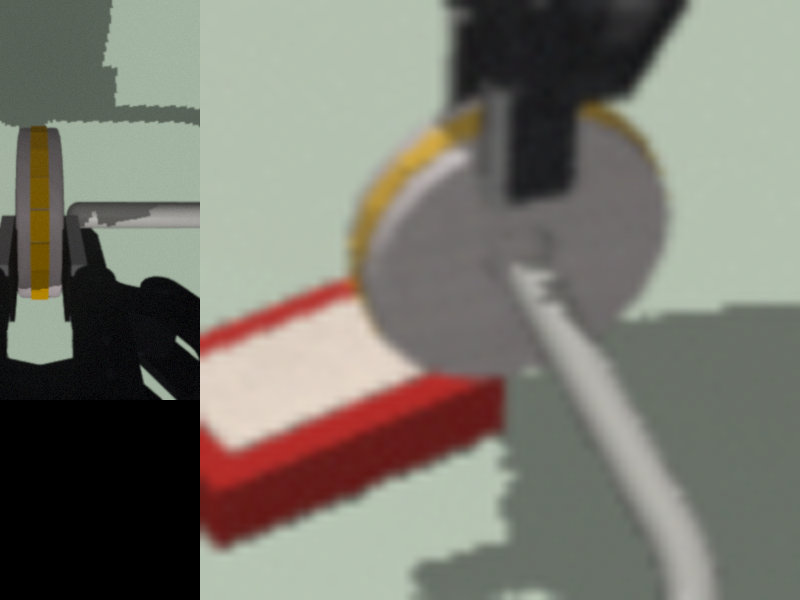

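Bore centre at crop (520,243) lies on the extension of the rod's axis, and the tip is about 3 mm from the face. I'll ease it on.

```bash
python3 -m crank '[[[0,0.01,0],0],[[0,0.02,0],0],[[0,0.027,0],0],[[0,0.033,0],0],[[0,0.033,0],0]]' && python3 -m crank '[[[0,0.004,0],0],[[0,0.008,0],0],[[0,0.012,0],0],[[0,0.012,0],0]]'
```

```text
time: 7.68
position: [0.4759, -0.0269, 0.1643]
tcp_rot: [-0.0, 0.088, 0.996, 0.0]
contact_force: [-0.2, -0.3, -2.2]
finger_gap: 0.0163
grasp_force: 62.6
time: 8.02
position: [0.4763, -0.0252, 0.1643]
tcp_rot: [0.0, 0.088, 0.996, 0.0]
contact_force: [-0.1, 0.8, -2.6]
finger_gap: 0.0165
grasp_force: 62.6
```

```bash
for i in 1; do python3 -m crank '[[[0,0.004,0],0],[[0,0.008,0],0],[[0,0.012,0],0],[[0,0.016,0],0],[[0,0.016,0],0]]'; done; python3 -m crank '[[[0,0.004,0],0],[[0,0.008,0],0],[[0,0.012,0],0],[[0,0.016,0],0],[[0,0.016,0],0]]'|sed -n '2p;4p'; python3 -m crank '[[[0,0.004,0],0],[[0,0.008,0],0],[[0,0.012,0],0],[[0,0.016,0],0],[[0,0.016,0],0]]'|sed -n '2p;4p'
```

```text
time: 8.43
position: [0.4767, -0.0228, 0.1643]
tcp_rot: [-0.0, 0.088, 0.996, 0.0]
contact_force: [-0.2, -0.3, -2.4]
finger_gap: 0.0164
grasp_force: 62.6
position: [0.4771, -0.0204, 0.1643]
contact_force: [0.3, 0.2, -2.2]
position: [0.4775, -0.018, 0.1643]
contact_force: [0.4, -0.8, -2.5]
```

```bash
python3 -m crank '[[[0,0.015,0],0],[[0,0.03,0],0],[[0,0.045,0],0],[[0,0.06,0],0],[[0,0.07,0],0],[[0,0.07,0],0]]'|sed -n '1,2p;4p'; python3 -m crank '[[[0,0.015,0],0],[[0,0.03,0],0],[[0,0.045,0],0],[[0,0.06,0],0],[[0,0.07,0],0],[[0,0.07,0],0]]'|sed -n '2p;4p';python3 look.py 5
python3 - <<'E'
from m import *
W,p,R=L('wrist',5);im=cv2.imread('pics/wrist5.png')
m=im.astype(int);y=(m[...,2]-m[...,0]>50)&(m[...,1]-m[...,0]>20)
r,c=np.nonzero(y[:,300:340]);print(r.min(),r.max());print(collar_centre(W,p,R,r.min(),r.max()))
for u in(380,420,450,480,510,540,570,595):
    g=m[250:330,u];k=np.nonzero((g[:,1]-(g[:,0]+g[:,2])/2)<6)[0]+250
    if len(k):print(u,k.min(),k.max(),np.round(R.T@(plane(W,(u,(k.min()+k.max())/2),.1215)-p),4))
o=np.zeros((400,800,3),'uint8');o[:,:400]=im[80:480,240:640];S=L('scene',5)[0];u,v=proj(S,[p])[0].astype(int)
o[:,400:]=cv2.resize(np.clip(cv2.imread('pics/scene5.png')[v-5:v+75,u-40:u+40]*1.5,0,255).astype('uint8'),None,fx=5,fy=5,interpolation=2);cv2.imwrite('pics/m5.png',o)
E
```

```text
time: 9.77
position: [0.4794, -0.0074, 0.1643]
contact_force: [-0.3, -0.9, -1.8]
position: [0.4812, 0.0029, 0.1643]
contact_force: [0.1, -0.7, -2.0]
[0.48122906 0.00286146 0.16433483] [ 0.1 -0.7 -2. ]
206 379
[0.00169525 0.04141017]
380 283 329 [-0.0071  0.0289  0.0428]
420 283 307 [-0.0015  0.047   0.0428]
450 283 307 [-0.0016  0.0608  0.0428]
480 283 307 [-0.0017  0.0748  0.0428]
510 288 313 [-0.0046  0.0893  0.0428]
540 300 329 [-0.0122  0.1051  0.0428]
570 327 329 [-0.0198  0.1215  0.0428]
```

View pics/m5.png

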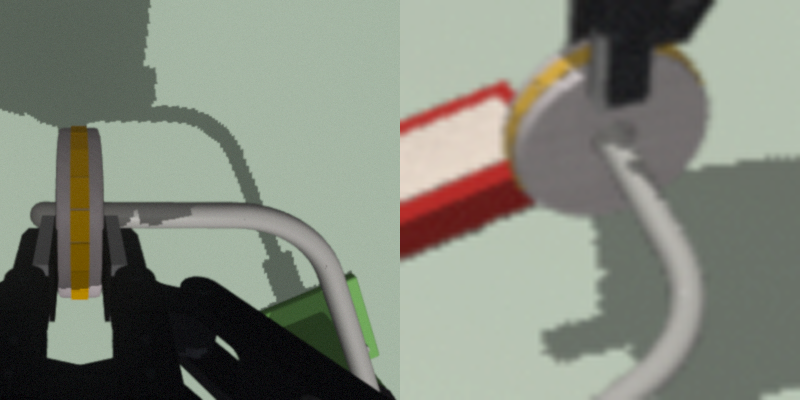

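The collar is threaded: the rod is visible on both sides of it. I'll probe the play sideways and vertically to centre it.

```bash
f="sed -n 2p;4p"; python3 -m crank '[[[0.004,0,0],0],[[0.008,0,0],0],[[0.012,0,0],0],[[0.012,0,0],0]]'|sed -n '2p;4p'; python3 -m crank '[[[-0.008,0,0],0],[[-0.016,0,0],0],[[-0.024,0,0],0],[[-0.024,0,0],0]]'|sed -n '2p;4p'; python3 -m crank '[[[0.012,0,0.004],0],[[0.012,0,0.008],0],[[0.012,0,0.012],0],[[0.012,0,0.012],0]]'|sed -n '2p;4p'; python3 -m crank '[[[0,0,-0.008],0],[[0,0,-0.016],0],[[0,0,-0.024],0],[[0,0,-0.024],0]]'|sed -n '2p;4p'
```

```text
position: [0.4801, 0.0026, 0.1647]
contact_force: [3.4, -0.6, -2.6]
position: [0.4829, 0.0022, 0.1641]
contact_force: [0.5, -0.1, -2.7]
position: [0.4816, 0.0024, 0.1635]
contact_force: [-1.1, 0.0, 5.2]
position: [0.481, 0.0026, 0.166]
contact_force: [-0.1, -0.3, -1.9]
```

```bash
python3 -m crank '[[[-0.005,0,0],0],[[-0.01,0,0],0],[[-0.01,0,0],0],[[-0.01,0,0],0]]'|sed -n '2p;4p'; python3 look.py 6
cat > bend.py <<'E'
from m import *
W,p,R=L('wrist',6);im=cv2.imread('pics/wrist6.png').astype(int)
m=(im[...,1]-(im[...,0]+im[...,2])/2<6)&(im.sum(2)>200)
x=np.load('rod.npy')
yaw=np.arctan2(R[1,1],R[0,1]);c0=p+R@[.0005,0,.046]
def model(a,al,n=400):  # al: tip along tool y relative to collar centre (negative)
    t=c0+R@[0,al,0];return [t[0],t[1],yaw,a,.12]
pts=[]
Q=proj(W,rodpts(model(1.07,-.022)));N=np.gradient(Q,axis=0);N/=np.linalg.norm(N,axis=1)[:,None]+1e-9
for q,n in zip(Q[::4],N[::4]):
    if not(400<q[0]<630 and 60<q[1]<470):continue
    nn=np.array([-n[1],n[0]]);ts=np.arange(-30,31)*.5
    v=[m[int(round(q[1]+t*nn[1])),int(round(q[0]+t*nn[0]))] if 0<=q[1]+t*nn[1]<479 and 0<=q[0]+t*nn[0]<639 else False for t in ts]
    k=ts[np.array(v)]
    if len(k)>15 and len(k)<60 and abs(k).max()<15:pts.append(q+nn*(k.min()+k.max())/2)
pts=np.array(pts);print(len(pts),pts[-1])
def f(v):
    z=v[2];P=rodpts(model(v[0],v[1]));P[:,2]=z;P[:,:2]+=(R@[v[3],0,0])[:2]
    Q=proj(W,P);return np.append(np.concatenate([segd(q,Q) for q in pts]),[(z-.12)/.001,v[3]/.0005])
s=least_squares(f,[1.07,-.022,.12,0],x_scale=[.1,.01,.01,.01]);print(s.x,np.degrees(s.x[0]),np.abs(f(s.x)).max(),'yaw',np.degrees(yaw))
tip=c0+R@[0,s.x[1],0];print('tip',tip,'top fit',x)
E
python3 bend.py
```

```text
position: [0.4826, 0.0022, 0.166]
contact_force: [-0.4, -0.5, -2.3]
[0.48264265 0.00224574 0.1660096 ] [-0.4 -0.5 -2.3]
21 [612.22381828 461.72591222]
[ 1.06451924e+00 -1.95878062e-02  1.21012054e-01 -6.12508520e-04] 60.992459940815735 3.3214776391999976 yaw 79.86840761562141
tip [ 0.47869263 -0.01694577  0.12000943] top fit [ 0.47679954 -0.01783616  1.39301071  1.07388435  0.11994991]
```

```bash
python3 -m crank '[[[0,0.02,0],0],[[0,0.04,0],0],[[0,0.06,0],0],[[0,0.08,0],0],[[0,0.1,0],0],[[0,0.12,0],0],[[0,0.14,0],0],[[0,0.16,0],0],[[0,0.18,0],0],[[0,0.2,0],0],[[0,0.2,0],0]]'|sed -n '1,2p;4p'; python3 -m crank '[[[0,0.02,0],0],[[0,0.04,0],0],[[0,0.06,0],0],[[0,0.08,0],0],[[0,0.1,0],0],[[0,0.12,0],0],[[0,0.13,0],0],[[0,0.13,0],0]]'|sed -n '1,2p;4p'
```

```text
time: 13.15
position: [0.488, 0.0323, 0.1661]
contact_force: [-0.5, 0.1, -2.8]
time: 13.82
position: [0.4914, 0.0513, 0.1661]
contact_force: [0.2, 0.2, -2.9]
```

```bash
python3 -m crank '[[[0,0.02,0],0],[[0,0.04,0],0],[[0,0.06,0],0],[[0,0.08,0],0],[[0,0.1,0],0],[[0,0.12,0],0],[[0,0.13,0],0],[[0,0.13,0],0]]'|sed -n '1,2p;4p'; python3 -m crank '[[[0,0.0175,0],0.028],[[-0.0015,0.035,0],0.056],[[-0.0034,0.0522,0],0.083],[[-0.006,0.0695,0],0.111],[[-0.006,0.0695,0],0.111]]'|sed -n '2p;4p'
```

```text
time: 14.48
position: [0.4948, 0.0706, 0.1661]
contact_force: [0.0, 0.5, -2.7]
position: [0.4976, 0.0805, 0.1662]
contact_force: [-0.8, 0.2, -2.4]
```

```bash
for i in 1; do python3 -m crank '[[[0,0.0175,0],0.028],[[-0.0015,0.035,0],0.056],[[-0.0034,0.0522,0],0.083],[[-0.006,0.0695,0],0.111],[[-0.006,0.0695,0],0.111]]'; done; python3 -m crank '[[[0,0.0175,0],0.028],[[-0.0015,0.035,0],0.056],[[-0.0015,0.035,0],0.056]]'|sed -n '2p;4p'
```

```text
time: 15.32
position: [0.5021, 0.0899, 0.1662]
tcp_rot: [0.0, 0.26, 0.966, 0.0]
contact_force: [0.9, 0.2, -2.6]
finger_gap: 0.0166
grasp_force: 62.6
position: [0.5049, 0.0942, 0.1662]
contact_force: [-0.0, 0.1, -3.5]
```

```bash
python3 -m crank '[[[0.005,0,0],0],[[0.01,0,0],0],[[0.01,0,0],0]]'|sed -n '2p;4p'; python3 -m crank '[[[-0.01,0,0],0],[[-0.02,0,0],0],[[-0.02,0,0],0]]'|sed -n '2p;4p';python3 -m crank '[[[0.01,0,0],0],[[0.01,0,0],0]]'|sed -n '2p;4p'
```

```text
position: [0.5033, 0.095, 0.1661]
contact_force: [0.4, -0.5, -2.6]
position: [0.5063, 0.0931, 0.1662]
contact_force: [0.3, -0.3, -2.7]
position: [0.5046, 0.0943, 0.1661]
contact_force: [0.1, 0.5, -2.6]
```

Free by ±1.5 mm. Continuing round the bend.

```bash
python3 -m crank '[[[0,0.0175,0],0.028],[[-0.0015,0.035,0],0.056],[[-0.0034,0.0522,0],0.083],[[-0.006,0.0695,0],0.111],[[-0.006,0.0695,0],0.111]]'|sed -n '2p;4p'; python3 -m crank '[[[0,0.0175,0],0.028],[[-0.0015,0.035,0],0.056],[[-0.0034,0.0522,0],0.083],[[-0.006,0.0695,0],0.111],[[-0.006,0.0695,0],0.111]]'|sed -n '2p;4p'; python3 -m crank '[[[0,0.0175,0],0.028],[[-0.0015,0.035,0],0.056],[[-0.0034,0.0522,0],0.083],[[-0.006,0.0695,0],0.111],[[-0.006,0.0695,0],0.111]]'|sed -n '2p;4p'
```

```text
position: [0.5117, 0.1025, 0.1662]
contact_force: [-0.7, -0.1, -3.5]
position: [0.5197, 0.109, 0.1662]
contact_force: [0.0, -0.1, -1.8]
position: [0.5288, 0.1142, 0.1662]
contact_force: [-0.1, -0.5, -2.7]
```

```bash
python3 -m crank '[[[0,0.021,0],0.033],[[-0.0022,0.042,0],0.067],[[-0.0022,0.042,0],0.067]]'|sed -n '2p;4p'; python3 -m crank '[[[0,0.02,0],0],[[0,0.04,0],0],[[0,0.06,0],0],[[0,0.08,0],0],[[0,0.1,0],0],[[0,0.1,0],0]]'|sed -n '2p;4p'; python3 -m crank '[[[0.005,0,0],0],[[0.01,0,0],0],[[0.01,0,0],0]]'|sed -n '2p;4p'; python3 -m crank '[[[-0.01,0,0],0],[[-0.02,0,0],0],[[-0.02,0,0],0]]'|sed -n '2p;4p';python3 -m crank '[[[0.01,0,0],0],[[0.01,0,0],0]]'|sed -n '1,4p'; python3 look.py 7
python3 - <<'E'
from m import *
im=cv2.imread('pics/wrist7.png');o=im.copy();cv2.imwrite('pics/m7.png',o)
E
```

```text
position: [0.5347, 0.1165, 0.1662]
contact_force: [-0.1, 0.1, -2.9]
position: [0.5493, 0.1215, 0.1662]
contact_force: [-0.3, 0.2, -3.2]
position: [0.5479, 0.1229, 0.1661]
contact_force: [-0.1, 0.3, -2.7]
position: [0.5492, 0.1196, 0.1662]
contact_force: [0.6, -0.4, -2.9]
time: 18.9
position: [0.5486, 0.1215, 0.1661]
tcp_rot: [-0.0, 0.582, 0.813, 0.0]
contact_force: [0.1, 0.0, -2.0]
[0.54855026 0.12145503 0.16612491] [ 0.1  0.  -2. ]
```

View pics/m7.png

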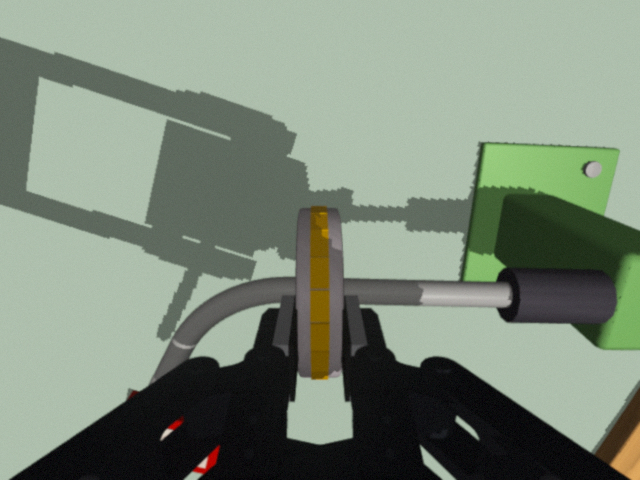

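The wrist view shows the collar on the far leg and the shoulder face at column ~503. The leg runs from row ~292 at the collar to ~295 at the shoulder, so about 1° more turn is needed.

Run:
```python
from m import *
for k,cols in((6,(400,420,440,460,470)),(7,(365,380,395,410,425,440,455,470,485,495))):
    W,p,R=L('wrist',k);im=cv2.imread(f'pics/wrist{k}.png').astype(int);A=[]
    for u in cols:
        g=im[265:325,u];d=g[:,1]-(g[:,0]+g[:,2])/2;j=np.nonzero(d<6)[0]+265
        q=R.T@(plane(W,(u,(j.min()+j.max())/2),.12)-p);A.append((q[1],q[0]));print(k,u,j.min(),j.max(),np.round(q*1000,1))
    a=np.polyfit(*np.array(A).T,1);print('slope deg',np.degrees(np.arctan(a[0])),'x at collar',a[1]*1000)
W,p,R=L('wrist',7);print('shoulder',R.T@(plane(W,(503,296),.125)-p),R.T@(plane(W,(503,296),.12)-p))
```

```text
6 400 278 302 [-0.5 38.4 46. ]
6 420 278 302 [-0.6 47.7 46. ]
6 440 278 302 [-0.6 57.  46. ]
6 460 278 302 [-0.6 66.4 46. ]
6 470 278 302 [-0.7 71.2 46. ]
slope deg -0.2794150784256251 x at collar -0.3251349835431449
7 365 279 324 [-5.2 22.5 46.1]
7 380 280 304 [-0.3 29.2 46.1]
7 395 280 304 [-0.3 36.2 46.1]
7 410 281 304 [-0.6 43.3 46.1]
7 425 281 305 [-0.9 50.3 46.1]
7 440 281 305 [-0.9 57.4 46.1]
7 455 282 305 [-1.3 64.5 46.1]
7 470 283 305 [-1.6 71.6 46.1]
7 485 283 305 [-1.6 78.8 46.1]
7 495 283 306 [-1.9 83.6 46.1]
slope deg 0.6119574828506931 x at collar -2.0371795900476637
shoulder [-0.00015441  0.08492369  0.04111595] [-0.00273891  0.08754702  0.0461152 ]
```

```bash
python3 -m crank '[[[0.002,0,0],0.008],[[0.005,0,0],0.016],[[0.005,0,0],0.016]]'|sed -n '2p;4p'; python3 -m crank '[[[0,0.02,0],0],[[0,0.04,0],0],[[0,0.06,0],0],[[0,0.08,0],0],[[0,0.1,0],0],[[0,0.12,0],0],[[0,0.14,0],0],[[0,0.16,0],0],[[0,0.16,0],0]]'|sed -n '2p;4p';python3 -m crank '[[[0,0.02,0],0],[[0,0.04,0],0],[[0,0.06,0],0],[[0,0.08,0],0],[[0,0.1,0],0],[[0,0.12,0],0],[[0,0.12,0],0]]'|sed -n '2p;4p'
```

```text
position: [0.5484, 0.1221, 0.1661]
contact_force: [-0.6, -1.0, -2.6]
position: [0.5719, 0.1293, 0.1661]
contact_force: [0.5, 0.6, -2.6]
position: [0.5891, 0.1347, 0.1662]
contact_force: [-1.4, -0.2, -2.5]
```

```bash
python3 look.py 8;python3 - <<'E'
from m import *
A=[]
W,p,R=L('wrist',8);im=cv2.imread('pics/wrist8.png').astype(int)
for u in range(375,430,10):
    g=im[265:325,u];d=g[:,1]-(g[:,0]+g[:,2])/2;j=np.nonzero(d<6)[0]+265
    q=R.T@(plane(W,(u,(j.min()+j.max())/2),.12)-p);print(u,j.min(),j.max(),np.round(q*1000,1))
print(im[290,360:500:4].sum(1))
E
```

```text
[0.58913087 0.13473256 0.16621511] [-1.4 -0.2 -2.5]
375 280 324 [-5.5 27.1 46.2]
385 280 303 [-0.  31.5 46.2]
395 280 303 [-0.1 36.2 46.2]
405 279 304 [-0.1 40.8 46.2]
415 266 316 [ 0.2 45.5 46.2]
425 266 319 [-0.6 50.2 46.2]
[318 315 321 312 311 324 323 314 310 322 317 319 314 320 318  76 126 154
 226 221 218 224 221 213 204 212 207 216 204 211 211 205 210 209 201]
```

```bash
python3 -m crank '[[[0,0.02,0],0],[[0,0.04,0],0],[[0,0.06,0],0],[[0,0.08,0],0],[[0,0.1,0],0],[[0,0.12,0],0],[[0,0.14,0],0],[[0,0.16,0],0],[[0,0.17,0],0],[[0,0.17,0],0]]'|sed -n '2p;4p';python3 -m crank '[[[0,0.005,0],0],[[0,0.01,0],0],[[0,0.015,0],0],[[0,0.02,0],0],[[0,0.02,0],0]]'|sed -n '2p;4p'
```

```text
position: [0.6132, 0.1423, 0.1661]
contact_force: [0.5, -0.3, -2.8]
position: [0.6158, 0.1432, 0.1662]
contact_force: [-0.5, -0.1, -2.4]
```

```bash
python3 -m crank '[[[0,0.004,0],0],[[0,0.008,0],0],[[0,0.012,0],0],[[0,0.016,0],0],[[0,0.016,0],0]]'|sed -n '2p;4p';python3 -m crank '[[[0,0.003,0],0],[[0,0.006,0],0],[[0,0.008,0],0],[[0,0.008,0],0]]'|sed -n '2p;4p'
```

```text
position: [0.6181, 0.1439, 0.1662]
contact_force: [-0.7, -0.0, -2.1]
position: [0.6192, 0.1442, 0.1661]
contact_force: [0.0, -0.1, -2.8]
```

```bash
python3 -m crank '[[[0,0.002,0],0],[[0,0.004,0],0],[[0,0.006,0],0],[[0,0.006,0],0]]'|sed -n '2p;4p'
```

```text
position: [0.62, 0.1445, 0.1662]
contact_force: [0.1, -0.1, -2.5]
```

```bash
python3 -m crank '[[[0,0.002,0],0],[[0,0.004,0],0],[[0,0.004,0],0]]'|sed -n '1,4p'
```

```text
time: 23.37
position: [0.6206, 0.1447, 0.1661]
tcp_rot: [0.0, 0.592, 0.806, 0.0]
contact_force: [-0.3, 0.2, -2.8]
```

```bash
python3 -m crank '[[[0,0.002,0],0],[[0,0.004,0],0],[[0,0.004,0],0]]'|sed -n '2p;4p'
```

```text
position: [0.6212, 0.1448, 0.1661]
contact_force: [-0.0, 0.7, -2.1]
```

```bash
python3 -m crank '[[[0,0.002,0],0],[[0,0.004,0],0],[[0,0.004,0],0]]'|sed -n '2p;4p'
```

```text
position: [0.6218, 0.145, 0.1661]
contact_force: [-0.3, -0.8, -2.4]
```

```bash
python3 -m crank '[[[0,0.002,0],0],[[0,0.003,0],0],[[0,0.003,0],0]]'|sed -n '2p;4p'
```

```text
position: [0.6222, 0.1452, 0.1661]
contact_force: [-0.1, 0.0, -2.0]
```

```bash
python3 -m crank '[[[0,0.002,0],0],[[0,0.004,0],0],[[0,0.004,0],0]]'|sed -n '2p;4p'
```

```text
position: [0.6228, 0.1453, 0.1662]
contact_force: [-0.4, 0.3, -2.0]
```

```bash
python3 -m crank '[[[0,0.002,0],0],[[0,0.004,0],0],[[0,0.004,0],0]]'|sed -n '2p;4p'
```

```text
position: [0.6229, 0.1454, 0.1661]
contact_force: [-2.1, -1.0, -1.3]
```

```bash
python3 -m crank '[[[0,0.002,0],0],[[0,0.004,0],0],[[0,0.004,0],0]]'|sed -n '2p;4p'; python3 look.py 9; python3 -c "
import cv2;im=cv2.imread('pics/wrist9.png');cv2.imwrite('pics/m9.png',cv2.resize(im[180:400,260:480],None,fx=2.5,fy=2.5))"
```

```text
position: [0.623, 0.1454, 0.1661]
contact_force: [-6.5, -1.6, 1.4]
[0.62297561 0.14544115 0.16610348] [-6.5 -1.6  1.4]
```

View pics/m9.png

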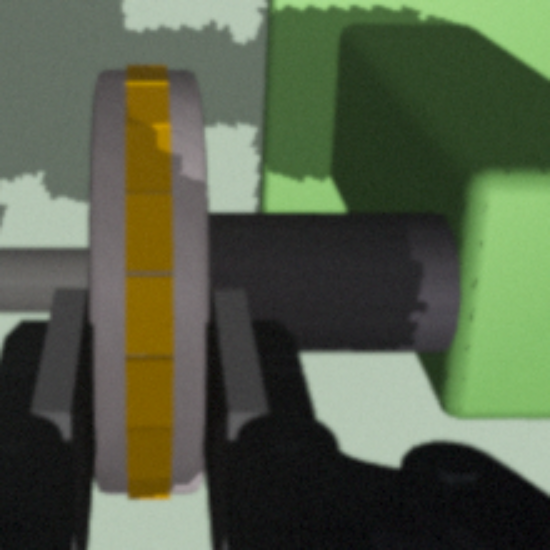

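The wrist view shows the collar's face against the dark sleeve at crop column ~208, with no gap. I'll relax the push, lower it to rest on the rod and release.

```bash
python3 -m crank '[[[0,-0.003,0],0],[[0,-0.006,0.004],0],[[0,-0.006,0.008],0],[[0,-0.006,0.012],0],[[0,-0.006,0.012],0]]'|sed -n '2p;4p'
```

```text
position: [0.6228, 0.1454, 0.1641]
contact_force: [-3.0, -1.7, -1.1]
```

```bash
python3 -m crank '[[[0,0,0.002],0],[[0,0,0.003],0],[[0,0,0.003],0]]'|sed -n '2p;4p'
```

```text
position: [0.6229, 0.1454, 0.1638]
contact_force: [-4.4, -1.0, -0.9]
```

```bash
python3 -m crank '[[[0,-0.003,0.001],0],[[0,-0.003,0.003],0],[[0,-0.003,0.003],0]]'|sed -n '2p;4p'; python3 -m crank '[[[0,0,0],0],[[0,0,0],0],[[0,0,0],0],[[0,0,0],0],[[0,0,0],0],[[0,0,0],0]]' 0.4 20; python3 look.py 10; python3 -c "
import cv2;im=cv2.imread('pics/wrist10.png');cv2.imwrite('pics/m10.png',cv2.resize(im[180:400,220:480],None,fx=2,fy=2))"
```

```text
position: [0.6228, 0.1454, 0.1637]
contact_force: [-2.8, -0.9, 0.6]
time: 26.43
position: [0.6228, 0.1453, 0.1636]
tcp_rot: [0.0, 0.592, 0.806, 0.0]
contact_force: [1.3, -0.9, 0.3]
finger_gap: 0.0343
grasp_force: 0.0
[0.62276371 0.14532674 0.16355976] [ 1.3 -0.9  0.3]
```

View pics/m10.png

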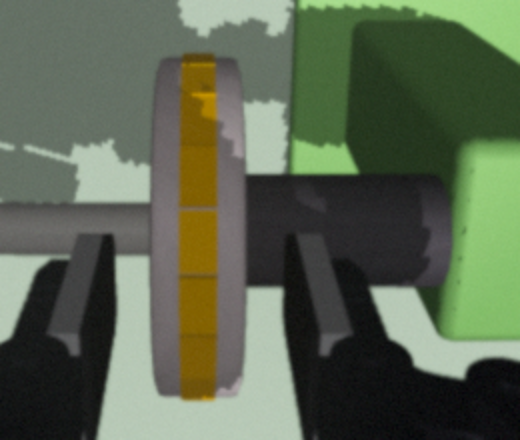

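The collar hangs home against the sleeve with both pads clear of it. I'll retreat straight up.

```bash
python3 -m crank '[[[0,0,-0.02],0],[[0,0,-0.06],0],[[0,0,-0.15],0],[[0,0,-0.3],0],[[0,0,-0.5],0],[[0,0,-0.6],0],[[0,0,-0.6],0],[[0,0,-0.6],0],[[0,0,-0.6],0],[[0,0,-0.6],0],[[0,0,-0.6],0],[[0,0,-0.6],0]]'|sed -n '1,4p'; python3 look.py 11
python3 - <<'E'
from m import *
W,p,R=L('wrist',11);im=cv2.imread('pics/wrist11.png').astype(int)
m=(im[...,2]-im[...,0]>50)&(im[...,1]-im[...,0]>20);r,c=np.nonzero(m[150:400,250:400]);r=r+150;c=c+250;print(r.min(),r.max(),c.min(),c.max())
cc=collar_centre(W,p,R,r.min(),r.max(),c.mean());print('collar tool x,z',cc,'world z',p[2]-cc[1])
q=plane(W,(c.mean(),np.mean([r.min(),r.max()])),.15);print(q)
print(ctrl.close_job())
E
```

```text
time: 27.58
position: [0.622, 0.1452, 0.2521]
tcp_rot: [-0.001, 0.592, 0.806, -0.001]
contact_force: [-0.2, -0.2, 0.2]
[0.62201069 0.1452441  0.25212395] [-0.2 -0.2  0.2]
175 290 315 327
collar tool x,z [0.00155905 0.12952753] world z 0.12259641763274692
[0.62042811 0.15585497 0.15      ]
the job is handed in; nothing more can be done
None
```

The collar hangs on the far leg against the shoulder. It was released and handed in at 27.6 s; every force reading between moves stayed under about 8 N, and I never touched the holders or the red box. The interface gave no verdict back.

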